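# Close the large caramel frame

## Task

Two steel confectioner's frames stand on the marble, each with its hinged bar swung open. Swing the hinged bar of the larger frame fully shut, so that it closes the frame's open side ready for pouring. Leave the smaller frame's bar standing open as it is.

Things in the scene. Friction and masses are not known exactly. Their poses are not given: they have to be found in the camera images.
- large_gate (a joint): Hinge of the larger frame's swinging bar, rad: 0 = fully shut against its stop; starts open at 0.55 to 1.0, other stop at 1.4. From above it shuts anticlockwise. Stiff, stays where left: 0.35 N m, about 2 N at the free end. Bar: plain steel, 20 mm wide and 20 mm high, flat on the marble, hinged at the left end (seen from the robot) of the frame's open side, under a small dark strap.
- large_gate_hinge (a point): On the upright hinge axis of the larger frame's bar, 10 mm above the marble. Axes of the frame: -x points square out of its open side (roughly to the robot), -y from the hinge along the open side to where the bar's free end belongs, z up. Frame: steel rectangle of the same 20 mm bar, 200 x 150 mm outside when shut, fixed to the bench, left or right of the smaller frame.
- large_gate_end (a point): Centre of the free end face of the larger frame's swinging bar, 10 mm above the marble, 190 mm from the hinge axis along the bar's centre line. Axes turn with the bar: y points back to the hinge, -x square off the bar's outer side, the side to push on; z up.
- small_gate_end (a point): The same point on the swinging bar of the smaller frame, made alike but 120 x 100 mm outside, its bar 110 mm from hinge axis to free end. To be left as it is.

How it is judged (in metres and radians):
At the end, for the whole second after the job is handed in: The larger frame's bar is shut to within 0.12 rad (about 7 degrees, 23 mm at its free end) and at rest, and the free end of the smaller frame's bar is within 15 mm of where it started (value of joint large_gate below 0.12 rad and velocity of joint large_gate between -0.05 and 0.05 rad/s and distance of small_gate_end from where it was at the start of the episode below 0.015 m); the robot touches nothing.
It fails at once if the smaller frame's bar is swung (its free end moved more than 15 mm) (distance of small_gate_end from where it was at the start of the episode above 0.015 m).
It also fails if it takes over 35 s, if anything falls off the work surface, if the arm or the gripper's body presses on something with over 40 N, if the wrist force passes 120 N, or if a joint passes its speed limit or range.

## Robot

A 6-joint arm with a two-finger parallel gripper is mounted at the origin on the work surface. World frame = base frame: x ahead of the robot, y to its left, z up, the work surface at z = 0. Lengths are in mm, angles in rad, forces in N, time in s.
With the tool pointing down it reaches from about 350 to 875 mm from the base axis. Payload 4.2 kg.
Tool frame: the origin (TCP) lies at the very end of the fingers, on their centre line; the grasp point (between the pads) lies 19 mm behind it; z points along the fingers, y is the line along which they close (so a half turn about z gives the same grasp; the last joint's range is limited). The gripper opens to 85 mm and grips with 20 to 120 N. Pads are 22 mm wide; open, the fingers measure 114 mm over their backs; the gripper's body (76 mm by 85 mm) begins 54 mm behind the grasp point. The pads swing forward as they close: fully open they stand 13 mm farther back than shut.
Start: joints at [1.385, 0.385, 0.008, 0, -1.194, -0.259], TCP at [268.89, 564.179, 231.312] pointing down, gripper open.
Joint ranges: [-3.14, 3.14], [-1.21, 2.06], [-1.07, 1.41], [-3.16, 2.05], [-2.99, -0.16], [-3.1, 3.1]. Speed limits (rad/s): [2.79, 2.79, 3.14, 3.14, 3.14, 3.14].

## Interface

Orientations are given as a unit quaternion [x, y, z, w].
In Python, from bench import arm, optics gives the robot as it stands. The module is installed in compiled form; this text tells all that it offers.
- The arm moves only by the tool step_arm, never from a script. Its argument "motion" is a list of rows, each an object with "dr": the turn, a rotation vector about the tool's x, y, z in units of 8 degrees (1.0 is 8 degrees), a list of three; "slide": the shift along the tool's x, y, z in mm, a list of three; "jaw": the finger opening in mm, from 0 to 85.4. A call has exactly 8 rows; each row is the pose to reach, as a shift and turn from the pose commanded when the call began, along the tool's axes at that moment; what a row does not reach only later rows make up. A row lasts 1/8 s, in which the tool goes at most 62.5 mm and 10.7 degrees, less where a joint would pass 70% of its speed; a pose out of reach is approached as far as the arm can. A call with a gripper value outside its range is refused whole. The fingers move at their own pace and stop on an object; the grip force is fixed at half the most. Time passes only in rows, so rows that repeat a pose let the fingers close, or fill a call up. It gives the time, the measured TCP pose, the force, the opening and the grip force at its end, in the units of the state.
- arm.read_state(): the state, without advancing time (a new reading comes with each control period).
- optics.get_image(name): name is "side" or "top"; returns the picture (420x560x3 uint8, blue, green, red); there is no depth.
- optics.camera_info(name): a dict with "camera_matrix" (3x3 intrinsics, pixels), "view" (4x4, takes a point from world to camera coordinates). Camera axes: x right, y up, looking along -z (the intrinsics and any distortion apply to the point x, -y, -z); pixel columns grow to the right and rows downward; lengths in mm; the calibration is good to about 2 mm. A picture is of the moment at which its call begins. camera_info takes no time and is no camera call.
- arm.job_done(): hands the job in; it is judged then, once.
The state is a dict: "clock": time; "joints": joint angles; "joint_vel": joint speeds; "joint_efforts": joint torques, N m; "position": TCP position; "ee_rot": TCP orientation; "contact_force": force on the tool from outside, world axes, zero at the start; "wrist_torque": the same for the moment, N m; "gripper_width": finger opening in mm; "grasp_force": force on a finger pad.
Only numpy, scipy, OpenCV 4.12 (cv2) and the standard library are available. Lean on these libraries where they do the work, as an engineer would, in place of code of your own. Each camera call takes 0.05 s, during which the arm holds its last target. There are 200 camera calls.

## Working session

There is one attempt and no reset: what is moved stays moved. The work goes in short steps, Python scripts to look and compute and a tool call to move; the robot and the scene stay as the last step left them, time stands still between calls to the robot, and variables do not carry over. Pictures are saved under pics/ and viewed, at most 10 in all, crops included, and the job is handed in when it is done.

Besides the shell and the picture viewer there is one more tool, called after "Request:" as a command line: name --argument value ..., lists and objects as JSON in quotes. step_arm: Moves the arm, as the interface text tells. Its arguments: {"type":"object","properties":{"motion":{"type":"array","items":{"type":"object","properties":{"dr":{"type":"array","items":{"type":"number"}},"slide":{"type":"array","items":{"type":"number"}},"jaw":{"type":"number"}}}}},"required":["motion"]}

```bash
mkdir -p pics
python3 - <<'E'
from bench import arm, optics
import cv2
for n in("top","side"):
    cv2.imwrite(f"pics/{n}0.png",optics.get_image(n)); i=optics.camera_info(n); print(n,i)
s=arm.read_state();print(s)
E
```

```text
top {'camera_matrix': array([[445.7638932 ,   0.        , 280.11275059],
       [  0.        , 445.7638932 , 214.7876018 ],
       [  0.        ,   0.        ,   1.        ]]), 'view': array([[-4.89442846e-02, -9.98801320e-01,  6.16067214e-04,
         1.87727161e+01],
       [ 9.77561781e-01, -4.77769394e-02,  2.05159275e-01,
        -5.71222932e+02],
       [-2.04883921e-01,  1.06436177e-02,  9.78728406e-01,
        -9.12136986e+02],
       [ 0.00000000e+00,  0.00000000e+00,  0.00000000e+00,
         1.00000000e+00]])}
side {'camera_matrix': array([[384.21928032,   0.        , 283.22111184],
       [  0.        , 384.21928032, 211.66631137],
       [  0.        ,   0.        ,   1.        ]]), 'view': array([[-9.31104649e-01, -3.63954715e-01, -2.41059630e-02,
         5.15794635e+02],
       [ 1.76836774e-01, -5.08227483e-01,  8.42872221e-01,
        -1.49831791e+02],
       [-3.19018632e-01,  7.80539423e-01,  5.37573550e-01,
        -5.75387984e+02],
       [ 0.00000000e+00,  0.00000000e+00,  0.00000000e+00,
         1.00000000e+00]])}
{'clock': 0.1, 'joints': array([ 1.38459027e+00,  3.85495700e-01,  6.76882260e-03, -4.49787425e-04,
       -1.19400631e+00, -2.58631524e-01]), 'joint_vel': array([-0.00319452, -0.00078872,  0.00212844,  0.00171178, -0.00020594,
        0.00131496]), 'joint_efforts': array([-5.66149756e-04, -3.93321025e+01,  1.88928473e+01,  4.19796824e+00,
       -2.63265581e-03,  5.31983673e-06]), 'position': array([268.68296309, 563.72219217, 230.3215759 ]), 'ee_rot': array([ 9.75347963e-01, -2.20670273e-01, -1.73838317e-04,  9.75366061e-04]), 'contact_force': array([-0.43071063, -1.04518885, -0.11187222]), 'wrist_torque': array([-0.02671757, -0.00650353,  0.01697658]), 'grasp_force': 0.0, 'gripper_width': 85.58468945340863}
```

View pics/top0.png

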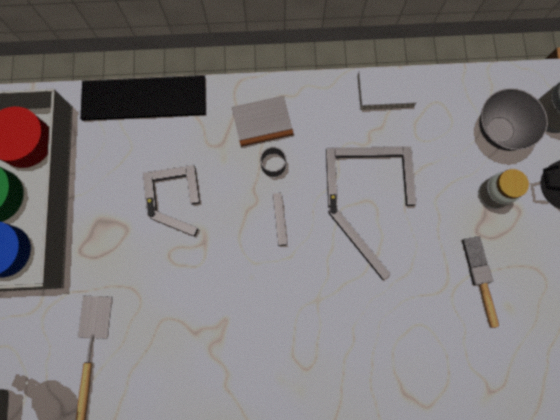

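View pics/side0.png

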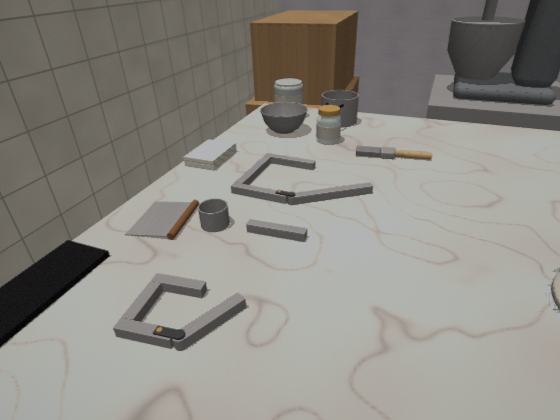

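The top view shows the larger frame on the right: hinge strap at about (333,207), bar free end at about (387,274), and right leg end at about (411,204). The smaller frame is on the left, with its hinge at (151,208) and bar end at (197,232). A loose bar lies at (280,220).

```bash
cat > h.py <<'E'
import numpy as np, cv2
from bench import arm, optics
from scipy.spatial.transform import Rotation as R
def ray(n,px,z):
    i=optics.camera_info(n);K=np.array(i["camera_matrix"]);V=np.array(i["view"])
    d=np.linalg.inv(K)@[px[0],px[1],1]; d=V[:3,:3].T@(d*[1,-1,-1]); c=-V[:3,:3].T@V[:3,3]
    return c+d*(z-c[2])/d[2]
E
python3 - <<'E'
from h import *
im=cv2.imread("pics/top0.png")
x0,y0,x1,y1=300,130,440,300
cv2.imwrite("pics/crop.png",cv2.resize(im[y0:y1,x0:x1],None,fx=3.5,fy=3.5,interpolation=cv2.INTER_CUBIC))
P={k:ray("top",p,20) for k,p in dict(hinge=(333,209),end=(386,275),leg=(411,204),legtop=(410,148),lefttop=(329,149),sh=(151,208),se=(197,232),bar1=(278,195),bar2=(282,243)).items()}
for k,p in P.items(): print(k,p.round(1))
h=P["hinge"];print(np.linalg.norm(P["end"]-h))
print("side hinge/end",ray("side",(286,196),20),ray("side",(371,188),20))
print(R.from_quat(arm.read_state()["ee_rot"]).as_matrix().round(3))
E
```

```text
hinge [ 587.2 -130.4   20. ]
end [ 432.7 -236.3   20. ]
leg [ 590.2 -309.    20. ]
legtop [ 724.5 -321.4   20. ]
lefttop [ 731.3 -131.6   20. ]
sh [609.8 283.1  20. ]
se [549.3 179.2  20. ]
bar1 [626.2  -7.   20. ]
bar2 [515.  -10.7  20. ]
187.3714778177375
side hinge/end [ 594.86901757 -122.88014156   20.        ] [ 425.32355212 -219.27323144   20.        ]
[[ 0.903 -0.43  -0.001]
 [-0.43  -0.903 -0.002]
 [ 0.     0.002 -1.   ]]
```

View pics/crop.png

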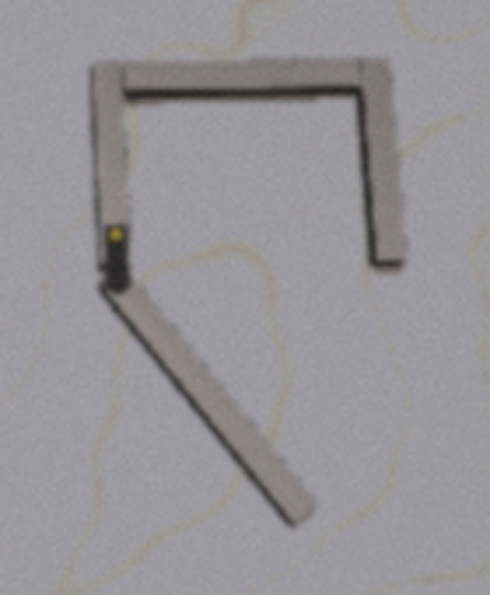

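The crop puts the hinge axis at about (333,211) and the bar end at about (386,276), so the bar is open about 0.92 rad. The current tool yaw suits the push direction, so I'll travel high with the jaws shut.

Request:
step_arm --motion '[{"slide": [36, 46, 0], "dr": [0, 0, 0], "jaw": 0}, {"slide": [72, 92, 0], "dr": [0, 0, 0], "jaw": 0}, {"slide": [108, 138, 0], "dr": [0, 0, 0], "jaw": 0}, {"slide": [144, 184, 0], "dr": [0, 0, 0], "jaw": 0}, {"slide": [180, 230, 0], "dr": [0, 0, 0], "jaw": 0}, {"slide": [216, 276, 0], "dr": [0, 0, 0], "jaw": 0}, {"slide": [252, 322, 0], "dr": [0, 0, 0], "jaw": 0}, {"slide": [288, 368, 0], "dr": [0, 0, 0], "jaw": 0}]'

```text
clock: 1.1
position: [370.3, 106.2, 231.3]
ee_rot: [0.975, -0.22, 0.0, -0.0]
contact_force: [0.6, 0.0, 0.1]
gripper_width: -0.1
grasp_force: 0.0
```

Request:
step_arm --motion '[{"slide": [36, 46, 0], "dr": [0, 0, 0], "jaw": 0}, {"slide": [72, 92, 0], "dr": [0, 0, 0], "jaw": 0}, {"slide": [108, 138, 0], "dr": [0, 0, 0], "jaw": 0}, {"slide": [144, 184, 0], "dr": [0, 0, 0], "jaw": 0}, {"slide": [179, 228, 0], "dr": [0, 0, 0], "jaw": 0}, {"slide": [179, 228, 60], "dr": [0, 0, 0], "jaw": 0}, {"slide": [179, 228, 120], "dr": [0, 0, 0], "jaw": 0}, {"slide": [179, 228, 150], "dr": [0, 0, 0], "jaw": 0}]'

```text
clock: 2.1
position: [431.5, -174.9, 78.1]
ee_rot: [0.975, -0.221, -0.003, 0.0]
contact_force: [-0.2, -0.3, 0.2]
gripper_width: -0.1
grasp_force: 0.0
```

Run:
```python
from h import *
cv2.imwrite("pics/top1.png",optics.get_image("top"))
s=arm.read_state();print(s["clock"],s["position"],s["contact_force"],s["gripper_width"]);Rm=R.from_quat(s["ee_rot"]).as_matrix();print(Rm.round(3))
```

```text
2.15 [ 429.76407036 -174.49171679   75.550996  ] [-0.93333157  0.14150405 -2.90073738] -0.15607163727294043
[[ 0.902 -0.432 -0.011]
 [-0.432 -0.902  0.002]
 [-0.011  0.003 -1.   ]]
```

View pics/top1.png

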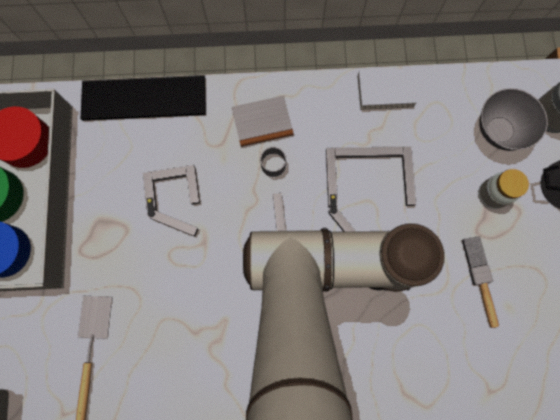

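The picture shows only the arm and wrist over the work area; the gripper is hidden beneath them. The smaller frame and the rest of the scene are unchanged.

Request:
step_arm --motion '[{"slide": [0, 0, 20], "dr": [0, 0, 0], "jaw": 0}, {"slide": [0, 0, 40], "dr": [0, 0, 0], "jaw": 0}, {"slide": [0, 0, 52], "dr": [0, 0, 0], "jaw": 0}, {"slide": [0, 0, 60], "dr": [0, 0, 0], "jaw": 0}, {"slide": [0, 0, 66], "dr": [0, 0, 0], "jaw": 0}, {"slide": [0, 0, 70], "dr": [0, 0, 0], "jaw": 0}, {"slide": [0, 0, 70], "dr": [0, 0, 0], "jaw": 0}, {"slide": [0, 0, 70], "dr": [0, 0, 0], "jaw": 0}]'

```text
clock: 3.15
position: [434.3, -174.8, 11.6]
ee_rot: [0.975, -0.221, 0.0, -0.0]
contact_force: [0.8, 0.8, -0.2]
gripper_width: 0.4
grasp_force: 0.0
```

Run:
```python
from h import *
s=arm.read_state();p=s["position"];Rm=R.from_quat([0.9755,-0.220,0,0]).as_matrix()
print(p,s["contact_force"])
H=np.array([584,-131,p[2]])
for a in np.linspace(.92,0,13):
    t=np.deg2rad(267.9)-a; d=np.array([np.cos(t),np.sin(t),0]); n=np.array([d[1],-d[0],0])
    half=11*abs(n@Rm[:,0])+11*abs(n@Rm[:,1])
    c=H+150*d+(10+half)*n
    print(round(a,2),c[:2].round(),(Rm.T@(c-p))[:2].round(1))
```

```text
[ 434.25400209 -174.78437873   11.58506955] [ 0.8216089   0.75065693 -0.20759304]
0.92 [ 447. -197.] [21.1 14.6]
0.84 [ 453. -208.] [30.7 21.7]
0.77 [ 459. -218.] [41.  28.1]
0.69 [ 467. -227.] [51.9 33.6]
0.61 [ 475. -236.] [63.2 38.3]
0.54 [ 484. -245.] [74.9 42. ]
0.46 [ 494. -253.] [87.  44.8]
0.38 [ 503. -259.] [98.8 46.6]
0.31 [ 513. -265.] [109.5  47.6]
0.23 [ 523. -270.] [120.5  47.8]
0.15 [ 533. -274.] [131.4  47.3]
0.08 [ 543. -277.] [142.4  45.8]
0.0 [ 554. -280.] [153.4  43.6]
```

Request:
step_arm --motion '[{"slide": [10, 8, 2], "dr": [0, 0, 0], "jaw": 0}, {"slide": [21, 15, 2], "dr": [0, 0, 0], "jaw": 0}, {"slide": [31, 22, 2], "dr": [0, 0, 0], "jaw": 0}, {"slide": [41, 28, 2], "dr": [0, 0, 0], "jaw": 0}, {"slide": [52, 34, 2], "dr": [0, 0, 0], "jaw": 0}, {"slide": [63, 38, 2], "dr": [0, 0, 0], "jaw": 0}, {"slide": [75, 42, 2], "dr": [0, 0, 0], "jaw": 0}, {"slide": [75, 42, 2], "dr": [0, 0, 0], "jaw": 0}]'

```text
clock: 4.15
position: [484.9, -246.0, 9.4]
ee_rot: [0.975, -0.221, 0.001, 0.0]
contact_force: [0.3, 0.1, 0.6]
gripper_width: 0.1
grasp_force: 0.0
```

Run:
```python
from h import *
s=arm.read_state();print(s["position"],s["contact_force"])
cv2.imwrite("pics/side1.png",optics.get_image("side"))
```

```text
[ 484.8949162  -245.95157678    9.36737469] [0.29379651 0.12601576 0.6060085 ]
```

View pics/side1.png

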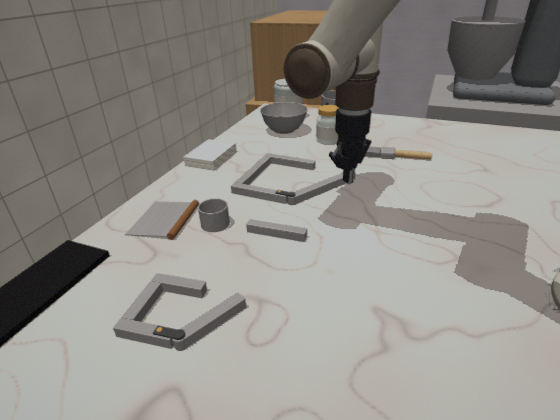

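The side view shows the fingertips at about (348,178) on the bar's outer side, with the bar swung roughly halfway. I'll carry on along the arc.

Request:
step_arm --motion '[{"slide": [12, 3, 0], "dr": [0, 0, 0], "jaw": 0}, {"slide": [24, 5, 0], "dr": [0, 0, 0], "jaw": 0}, {"slide": [35, 6, 0], "dr": [0, 0, 0], "jaw": 0}, {"slide": [46, 6, 0], "dr": [0, 0, 0], "jaw": 0}, {"slide": [57, 5, 0], "dr": [0, 0, 0], "jaw": 0}, {"slide": [68, 4, 0], "dr": [0, 0, 0], "jaw": 0}, {"slide": [75, 2, 0], "dr": [0, 0, 0], "jaw": 0}, {"slide": [78, 2, 0], "dr": [0, 0, 0], "jaw": 0}]'

```text
clock: 5.2
position: [553.6, -280.4, 9.2]
ee_rot: [0.975, -0.221, -0.0, 0.0]
contact_force: [-2.6, 2.0, 1.0]
gripper_width: -0.1
grasp_force: 1.1
```

Request:
step_arm --motion '[{"slide": [1, -0.5, 0], "dr": [0, 0, 0], "jaw": 0}, {"slide": [2, -1, 0], "dr": [0, 0, 0], "jaw": 0}, {"slide": [3, -1.5, 0], "dr": [0, 0, 0], "jaw": 0}, {"slide": [4, -2, 0], "dr": [0, 0, 0], "jaw": 0}, {"slide": [5, -2.5, 0], "dr": [0, 0, 0], "jaw": 0}, {"slide": [5, -2.5, 0], "dr": [0, 0, 0], "jaw": 0}, {"slide": [5, -2.5, 0], "dr": [0, 0, 0], "jaw": 0}, {"slide": [5, -2.5, 0], "dr": [0, 0, 0], "jaw": 0}]'

```text
clock: 6.2
position: [558.3, -280.4, 9.3]
ee_rot: [0.975, -0.221, -0.0, 0.0]
contact_force: [-4.5, -2.3, -0.7]
gripper_width: -0.0
grasp_force: 2.2
```

Request:
step_arm --motion '[{"slide": [1, -0.5, 0], "dr": [0, 0, 0], "jaw": 0}, {"slide": [2, -1, 0], "dr": [0, 0, 0], "jaw": 0}, {"slide": [3, -1.5, 0], "dr": [0, 0, 0], "jaw": 0}, {"slide": [4, -2, 0], "dr": [0, 0, 0], "jaw": 0}, {"slide": [5, -2.5, 0], "dr": [0, 0, 0], "jaw": 0}, {"slide": [5, -2.5, 0], "dr": [0, 0, 0], "jaw": 0}, {"slide": [5, -2.5, 0], "dr": [0, 0, 0], "jaw": 0}, {"slide": [5, -2.5, 0], "dr": [0, 0, 0], "jaw": 0}]'

```text
clock: 7.2
position: [558.7, -280.3, 9.0]
ee_rot: [0.975, -0.221, -0.006, 0.0]
contact_force: [-13.5, -3.3, 7.5]
gripper_width: -0.1
grasp_force: 6.7
```

The push force rose to 13.5 N with no further motion, so the bar is on its stop. Now back off, lift and look.

Request:
step_arm --motion '[{"slide": [-10, 5, 0], "dr": [0, 0, 0], "jaw": 0}, {"slide": [-30, 15, 0], "dr": [0, 0, 0], "jaw": 0}, {"slide": [-60, 30, -10], "dr": [0, 0, 0], "jaw": 0}, {"slide": [-80, 40, -50], "dr": [0, 0, 0], "jaw": 0}, {"slide": [-110, 30, -90], "dr": [0, 0, 0], "jaw": 0}, {"slide": [-140, 0, -120], "dr": [0, 0, 0], "jaw": 0}, {"slide": [-160, -40, -150], "dr": [0, 0, 0], "jaw": 0}, {"slide": [-160, -40, -150], "dr": [0, 0, 0], "jaw": 0}]'

```text
clock: 8.2
position: [440.6, -173.0, 163.1]
ee_rot: [0.976, -0.218, 0.006, -0.001]
contact_force: [0.4, 0.3, -0.7]
gripper_width: -0.1
grasp_force: 0.0
```

Run:
```python
from h import *
s=arm.read_state();print(s["clock"],s["position"],s["contact_force"])
a=optics.get_image("side");b=optics.get_image("top")
cv2.imwrite("pics/fin.png",np.vstack([a[100:360],b[100:320]]))
```

```text
8.2 [ 440.58510501 -172.973691    163.06676452] [ 0.35424551  0.32736863 -0.67563162]
```

View pics/fin.png

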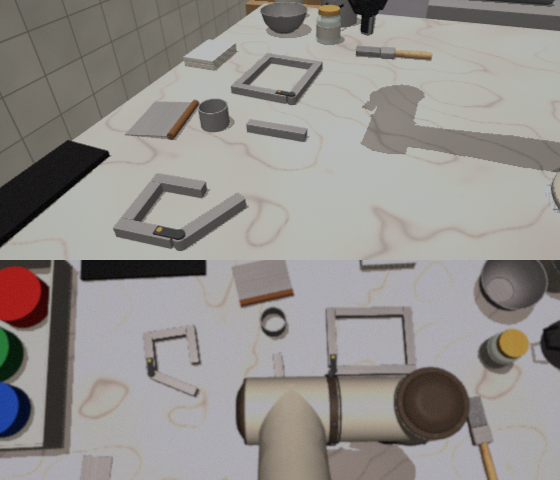

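Both views show the larger frame closed, with its bar along row ~370 in the lower half (top view). The smaller bar's end is still at about (197,392), which is its original (197,232), and the gripper is clear of everything.

```bash
python3 -c "
from bench import arm; print(arm.job_done())"
```

```text
the job is handed in; nothing more can be done
None
```

The larger frame's bar is fully shut against its stop, the smaller frame's bar is still open where it started, and the job was handed in at about 8 s with the arm clear; no verdict was returned.

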